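Clamp the whetstone in its bench holder

ROBOT

A 6-joint arm with a two-finger parallel gripper is mounted at the origin on a cart in front of the work surface, level with it; the furniture and walls round the work are solid. World frame = base frame: x ahead of the robot, y to its left, z up, the work surface at z = 0. Lengths are in m, angles in degrees, forces in N, time in s.
With the tool pointing down it reaches from about 0.25 to 0.725 m from the base axis. Payload 9.7 kg.
Tool frame: the origin (TCP) lies between the finger pads; the fingertips stand 25 mm ahead of it and the grasp point (between the pads) lies 6 mm ahead of it; z points along the fingers, y is the line along which they close (so a half turn about z gives the same grasp; the last joint's range is limited). The gripper opens to 85 mm and grips with 20 to 120 N. Pads are 22 mm wide; open, the fingers measure 114 mm over their backs; the gripper's body (76 mm by 85 mm) begins 54 mm behind the grasp point. The pads swing forward as they close: fully open they stand 13 mm farther back than shut.
Start: joints at [-64.63, 4.979, 10.078, 95.1, 0, 90], TCP at [0.236, -0.497, 0.256] pointing down, gripper open.
Joint ranges: [-179.16, 179.16], [-48.56, 103.87], [-65.8, 70.77], [-126.05, 130.52], [-82.76, 87.17], [-180, 180]. Speed limits (degrees/s): [127.2, 127.2, 147.25, 180, 180, 180].

INTERFACE

Orientations are given as [roll, pitch, yaw] about the fixed x, y, z axes, in that order (R = Rz(yaw) Ry(pitch) Rx(roll)).
In Python, from workcell import bot gives the robot as it stands.
- The arm moves only by the shell command python3 drive.py 'ROWS' [FORCE]. ROWS is a JSON list of rows, 1 to 5 of them, each an object with the fields dx, dy, dz (the shift in a scale on which 1.0 is 300 mm), twist (a turn about the tool's z in a scale on which 1.0 is 180 degrees), finger_gap (the finger opening in m); a field left out counts as zero (the opening has to be given); each row is the pose to reach, as a shift and turn from the pose commanded when the command began, along the tool's axes at that moment; what a row does not reach only later rows make up. A row lasts 1/12 s, in which the tool goes at most 0.0417 m and 7.16 degrees, less where a joint would pass 70% of its speed; a pose out of reach is approached as far as the arm can. The fingers move at their own pace and stop on an object; FORCE is the grip in N (left out, the last holds). Time passes only in rows, so rows that do not move let the fingers close. It prints the time, the measured TCP pose, the force, the opening and the grip force at its end. Input that does not fit is refused with a message, and nothing moves.
- bot.get_obs(): the state, without advancing time (a new reading comes with each control period).
- bot.camera(name): name is "scene" or "top" or "wrist"; returns the picture (400x640x3 uint8, blue, green, red); there is no depth.
- bot.camera_info(name): a dict with "mtx" (3x3 intrinsics, pixels), "extrinsics" (4x4, takes a point from camera to world coordinates). Camera axes: x right, y down, z forward; pixel columns grow to the right and rows downward; lengths in m; the calibration is good to about 2 mm. The wrist camera is an equidistant fisheye: a pixel r from the principal point sees the ray r / f radians off the axis. A picture is of the moment at which its call begins: read the wrist's pose just before it. camera_info takes no time and is no camera call; for the wrist camera it gives the pose at the moment of the call.
- bot.job_done(): hands the job in; it is judged then, once.
The state is a dict: "time": time; "q": joint angles; "qd": joint speeds; "joint_efforts": joint torques, N m; "ee_pos": TCP position; "tcp_rot": TCP orientation; "wrist_force": force on the tool from outside, world axes, zero at the start; "torque": the same for the moment, N m; "opening": finger opening in m; "grasp_force": force on a finger pad.
Only numpy, scipy, OpenCV 4.12 (cv2) and the standard library are available. Lean on these libraries where they do the work, as an engineer would, in place of code of your own. Each camera call takes 0.05 s, during which the arm holds its last target. There are 200 camera calls.

TASK

Get the whetstone ready for sharpening the knife: lay it, orange side up as it already is, lengthwise and centred on the holder's bar between the two jaws, push the sliding jaw up until the stone is held snug between both jaws with no gap at either end, then turn the red wing knob clockwise until it is tight, so that the jaw is locked there. Let go of everything and leave the other things where they are.

Things in the scene. Friction and masses are not known exactly. Their poses are not given: they have to be found in the camera images.
- whetstone: two-layer whetstone, a plain bar 58 x 180 x 30 mm (its x, y, z), dark grey below and orange on top, about 0.6 kg, loose. Origin: centre of its underside; y along its length; either end may go first. Starts flat on the worktop, orange side up, to one side of the holder.
- holder: whetstone holder, fixed: slotted aluminium bar 66 x 359 mm (its x, y), top 18 mm above the worktop. Origin: on the worktop under the bar's middle; y along the bar from the fixed jaw (-y) to the sliding jaw (+y). Both jaws are 58 mm wide like the stone, stand 25 mm above the bar (5 mm lower than the stone), rubber-faced. No side guides: the stone is centred within 8 mm by whoever lays it.
- fixed_face (a point): foot of the fixed jaw's rubber face, centre, on the bar's top (18 mm up); axes as the holder's. A stone against it has its origin 90 mm from here along +y.
- jaw_face (a point): foot of the sliding jaw's rubber face, centre, on the bar's top; axes as the holder's. A stone against it has its origin 90 mm from here along -y. The upright is 13.5 mm thick; behind it (+y) a low sole, its top 25 mm above the worktop, carries the knob 54 mm behind the face.
- knob_grip (a point): grip centre of the red wing knob on the sliding jaw, on its vertical axis, 39 mm above the worktop: an upright plate 13 mm thick (this point's x), 52 mm long (its y), from 30 to 49 mm above the worktop; the point turns with it. Below it a 25 mm round foot and the sole. The jaw may be pushed by the knob.
- jaw (a joint): travel of the sliding jaw towards the fixed jaw, m: 0 fully open (226 mm between the faces) to 0.065. Slides with about 1 to 2 N while the knob is loose and stays where it is left; pushing the stone along the bar takes about 3 to 6 N more.
- knob (a joint): turn of the wing knob, rad: 0 at its tight end stop (plate along the bar), grows anticlockwise seen from above to 1.45 (fully slack). Starts slack at 1.0 to 1.35; moves with about 0.09 N m and stays where left; below 0.5 the clamp bites and it gets stiffer, 0.12 to 0.15 N m near 0, where the jaw holds against 20 N and more. It counts as tight below 0.25.
- mug_white: white mug, 98 mm high, bystander at the right; origin: centre of its underside
- soap_1: white dish with a yellow bar of soap, 88 x 123 x 27 mm, bystander at the left behind the work; origin: centre of its underside

How it is judged (in metres and radians):
On the way, in this order (a step that is already met when the one before it is completed fails the run):
1. the whetstone lies flat and lengthwise on the bar between the jaws, and the fingers have let go of it (x of whetstone in the frame of holder between -0.008 and 0.008 m and z of whetstone in the frame of holder between 0.015 and 0.022 m and angle between the y axis of whetstone and the y axis of holder, either way round below 0.06 rad and angle between whetstone's own z axis and vertical below 0.06 rad and y of whetstone in the frame of fixed_face above 0.086 m and y of whetstone in the frame of jaw_face below -0.086 m and contact force between the fingers and whetstone below 0.5 N), for 0.2 s.
2. the sliding jaw is pushed up: no gap over 2.5 mm at either end of the stone (x of whetstone in the frame of holder between -0.008 and 0.008 m and z of whetstone in the frame of holder between 0.015 and 0.022 m and angle between the y axis of whetstone and the y axis of holder, either way round below 0.06 rad and angle between whetstone's own z axis and vertical below 0.06 rad and y of whetstone in the frame of fixed_face between 0.086 and 0.0925 m and y of whetstone in the frame of jaw_face between -0.0925 and -0.086 m), for 0.1 s.
3. the knob is tight with the stone still snug (all of step 2 and value of joint knob below 0.25 rad), for 0.2 s.
At the end, for the whole second after the job is handed in: The stone lies at rest flat on the bar, orange side up, centred within 8 mm, square within 0.06 rad, no gap over 2.5 mm at either jaw, and the wing knob is tight (under 0.25 rad) (all of step 3 and linear speed of whetstone below 0.01 m/s); the robot touches nothing.
It fails at once if the white mug is moved by more than 30 mm (distance of mug_white from where it was at the start of the episode above 0.03 m).
It fails at once if the soap dish is moved by more than 30 mm (distance of soap_1 from where it was at the start of the episode above 0.03 m).
It also fails if it takes over 53 s, if anything falls off the work surface, if the arm or the gripper's body presses on something with over 40 N, if the wrist force passes 120 N, or if a joint passes its speed limit or range.

## Working session

There is one attempt and no reset: what is moved stays moved. The work goes in short steps, Python scripts to look and compute and a shell command to move; the robot and the scene stay as the last step left them, time stands still between calls to the robot, and variables do not carry over. Pictures are saved under pics/ and viewed, at most 13 in all, crops included, and the job is handed in when it is done.

```bash
ls; mkdir -p pics; python3 - <<'E'
from workcell import bot
import cv2,numpy as np
o=bot.get_obs();print(o)
for n in("top","scene"):
    i=bot.camera_info(n);print(n,np.round(i["mtx"],2).tolist(),np.round(i["extrinsics"],4).tolist())
    cv2.imwrite(f"pics/{n}0.png",bot.camera(n))
E
```

```text
drive.py
pics
workcell.py
{'time': 0.0, 'q': array([-6.46325392e+01,  5.01252182e+00,  1.00342577e+01,  9.50987936e+01,
        1.36457862e-03,  9.00001754e+01]), 'qd': array([ 0.0024167 ,  0.00222657,  0.12638986,  0.03800375,  0.12786986,
       -0.01352355]), 'joint_efforts': array([ 8.85275017e-05, -5.20397151e+01,  4.64799321e+01,  1.65269058e-02,
       -9.51379775e-05, -3.70763942e-06]), 'ee_pos': array([ 0.23555653, -0.49679442,  0.25556764]), 'tcp_rot': array([-1.79922942e+02, -1.36434153e-03,  2.53672836e+01]), 'wrist_force': array([-0.52925319,  0.15656273,  0.20094068]), 'torque': array([0.05578897, 0.01825332, 0.023108  ]), 'grasp_force': 0.0, 'opening': 0.08522491425328663}
top [[519.22, 0.0, 328.05], [0.0, 519.22, 198.36], [0.0, 0.0, 1.0]] [[0.0243, -0.9979, 0.0592, 0.4296], [-0.9996, -0.025, -0.0105, -0.1264], [0.012, -0.0589, -0.9982, 2.0171], [0.0, 0.0, 0.0, 1.0]]
scene [[392.45, 0.0, 318.1], [0.0, 392.45, 198.79], [0.0, 0.0, 1.0]] [[0.9682, 0.202, -0.1476, 0.7332], [0.2501, -0.7913, 0.5579, -0.9408], [-0.0041, -0.5771, -0.8167, 1.2204], [0.0, 0.0, 0.0, 1.0]]
```

View pics/top0.png

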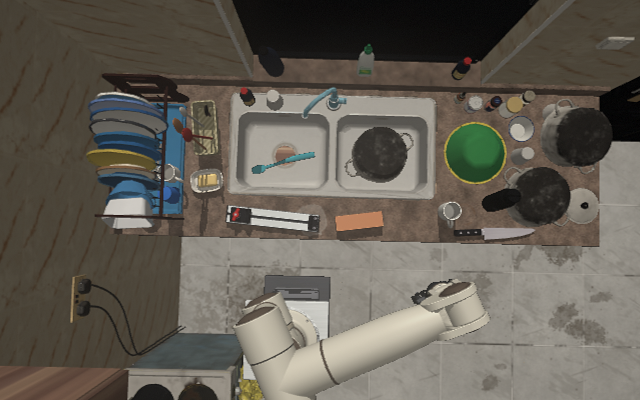

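View pics/scene0.png

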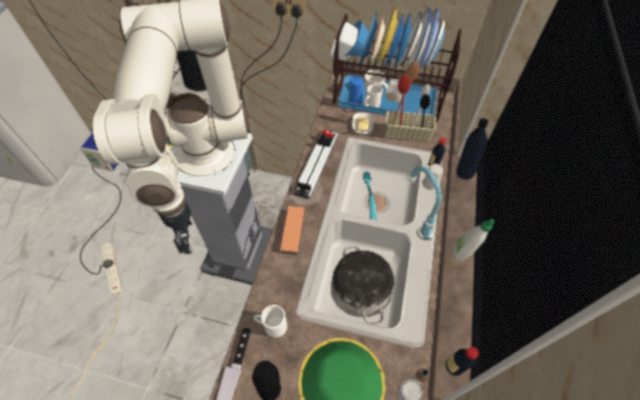

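The top view shows the orange stone at about (359,222) and the holder from (226,213) to (320,222), with the red knob at (236,213). So the sliding jaw is at the left, which is world +y. The mug is at (450,211) and the soap dish at (207,180). The scene view agrees.

```bash
cat > h.py <<'E'
from workcell import bot
import cv2,numpy as np
from scipy.spatial.transform import Rotation as R
def ray(info,uv,fish=False):
    K=info["mtx"];E=np.array(info["extrinsics"]);uv=np.atleast_2d(np.array(uv,float))
    x=(uv[:,0]-K[0,2])/K[0,0];y=(uv[:,1]-K[1,2])/K[1,1]
    if fish:
        r=np.hypot(x,y)+1e-12;d=np.c_[np.sin(r)*x/r,np.sin(r)*y/r,np.cos(r)]
    else:d=np.c_[x,y,np.ones_like(x)]
    return E[:3,3],(E[:3,:3]@d.T).T
def plane(info,uv,z,fish=False):
    c,d=ray(info,uv,fish);return c+d*((z-c[2])/d[:,2])[:,None]
def tri(obs):   # list of (c,d) -> point
    A=0;b=0
    for c,d in obs:
        d=d/np.linalg.norm(d);P=np.eye(3)-np.outer(d,d);A=A+P;b=b+P@c
    return np.linalg.solve(A,b)
def orange(im):
    h=cv2.cvtColor(im,cv2.COLOR_BGR2HSV);return cv2.inRange(h,(5,100,90),(16,255,255))
def red(im):
    h=cv2.cvtColor(im,cv2.COLOR_BGR2HSV);return cv2.inRange(h,(0,150,70),(4,255,255))|cv2.inRange(h,(174,150,70),(180,255,255))
def big(m):
    c,_=cv2.findContours(m,cv2.RETR_EXTERNAL,cv2.CHAIN_APPROX_NONE)
    return sorted(c,key=cv2.contourArea)[::-1]
def snap(n,f):
    i=bot.camera_info(n);im=bot.camera(n);cv2.imwrite("pics/"+f,im);return i,im
E
python3 - <<'E'
from h import *
ob={}
for n in("top","scene"):
    i=bot.camera_info(n);im=cv2.imread(f"pics/{n}0.png")
    for nm,f in(("or",orange),("red",red)):
        for c in big(f(im))[:3]:
            r=cv2.minAreaRect(c);print(n,nm,r,cv2.contourArea(c),plane(i,r[0],.03)[0].round(4))
i=bot.camera_info("top")
for p in((359,222),(226,213),(320,222),(236,213),(450,211),(207,180)):print(p,plane(i,p,.03)[0].round(3))
print("wrist",bot.camera_info("wrist"))
E
```

```text
top or ((358.8006896972656, 220.77296447753906), (15.245007514953613, 47.569007873535156), 83.41805267333984) 666.5 [ 0.4645 -0.2671  0.03  ]
top or ((120.0, 167.5), (3.0, 46.0), 90.0) 44.0 [0.6459 0.6519 0.03  ]
top or ((489.689208984375, 104.36486053466797), (7.39795446395874, 4.438772678375244), 9.462322235107422) 11.0 [ 0.9294 -0.7671  0.03  ]
top red ((235.50001525878906, 214.00003051757812), (5.199999809265137, 12.600001335144043), 36.86989974975586) 37.0 [0.4788 0.2045 0.03  ]
top red ((467.5, 60.0), (6.0, 7.0), 90.0) 34.5 [ 1.1026 -0.6791  0.03  ]
top red ((243.5, 90.5), (5.0, 5.0), 90.0) 23.0 [0.9577 0.1903 0.03  ]
scene or ((291.8100891113281, 228.9669647216797), (18.719024658203125, 47.11882400512695), 9.865806579589844) 789.0 [ 0.4608 -0.2766  0.03  ]
scene or ((412.6000061035156, 71.70001983642578), (11.80000114440918, 19.600000381469727), 36.869895935058594) 150.5 [0.7712 0.7093 0.03  ]
scene or ((401.0, 118.0), (2.0, 12.0), 0.0) 16.5 [0.7593 0.3772 0.03  ]
scene red ((403.8235778808594, 83.70588684082031), (9.701424598693848, 16.97749137878418), 14.03624439239502) 125.
[... 166 characters left out ...]
5686645508, 4.4721360206604), 26.56505012512207) 26.0 [0.4711 0.2071 0.03  ]
(359, 222) [ 0.46  -0.268  0.03 ]
(226, 213) [0.482 0.241 0.03 ]
(320, 222) [ 0.456 -0.119  0.03 ]
(236, 213) [0.483 0.203 0.03 ]
(450, 211) [ 0.511 -0.617  0.03 ]
(207, 180) [0.606 0.318 0.03 ]
wrist {'mtx': array([[309.70691629,   0.        , 318.79419744],
       [  0.        , 309.70691629, 199.64171467],
       [  0.        ,   0.        ,   1.        ]]), 'extrinsics': array([[ 0.42917491, -0.85841385, -0.28095294,  0.30639365],
       [-0.90322084, -0.40822852, -0.13244465, -0.46250396],
       [-0.00100068,  0.31060447, -0.95053872,  0.3717434 ],
       [ 0.        ,  0.        ,  0.        ,  1.        ]])}
```

The manual's scale: shifts go in shares of 300 mm and turns go in shares of 180 degrees. Converting my numbers, 0.1667 m / 0.3 = 0.5557, 0.0333 m / 0.3 = 0.111, -35 degrees / 180 = -0.1944.

```bash
python3 drive.py '[{"dx": 0.111, "dy": -0.0403, "twist": -0.0389, "finger_gap": 0.085}, {"dx": 0.2223, "dy": -0.0807, "twist": -0.0778, "finger_gap": 0.085}, {"dx": 0.3333, "dy": -0.121, "twist": -0.1167, "finger_gap": 0.085}, {"dx": 0.4443, "dy": -0.1613, "twist": -0.1556, "finger_gap": 0.085}, {"dx": 0.5557, "dy": -0.202, "twist": -0.1944, "finger_gap": 0.085}]'
python3 drive.py '[{"dx": 0.0913, "dy": 0.0247, "twist": -0.0333, "finger_gap": 0.085}, {"dx": 0.1827, "dy": 0.0493, "twist": -0.0667, "finger_gap": 0.085}, {"dx": 0.274, "dy": 0.074, "twist": -0.1, "finger_gap": 0.085}, {"dx": 0.3653, "dy": 0.0987, "twist": -0.1333, "finger_gap": 0.085}, {"dx": 0.4567, "dy": 0.1233, "twist": -0.1667, "finger_gap": 0.085}]'
python3 drive.py '[{"finger_gap": 0.085}, {"finger_gap": 0.085}]'
python3 - <<'E'
from h import *
print(bot.get_obs()["ee_pos"],bot.get_obs()["tcp_rot"])
i,im=snap("wrist","w1.png");np.save("w1.npy",i["extrinsics"])
E
```

```text
time: 0.52
ee_pos: [0.361, -0.3694, 0.256]
tcp_rot: [-180.0, -0.0, 60.7]
wrist_force: [0.8, -0.5, 0.3]
opening: 0.085
grasp_force: 0.0
time: 0.93
ee_pos: [0.461, -0.2687, 0.256]
tcp_rot: [-180.0, -0.0, 90.7]
wrist_force: [-0.4, -1.0, 0.3]
opening: 0.0851
grasp_force: 0.0
time: 1.1
ee_pos: [0.4608, -0.2689, 0.2557]
tcp_rot: [-179.9, -0.0, 90.5]
wrist_force: [0.8, -0.5, -0.3]
opening: 0.085
grasp_force: 0.0
[ 0.46084839 -0.2689414   0.25573935] [-1.79946921e+02 -2.73248517e-02  9.04884376e+01]
```

View pics/w1.png

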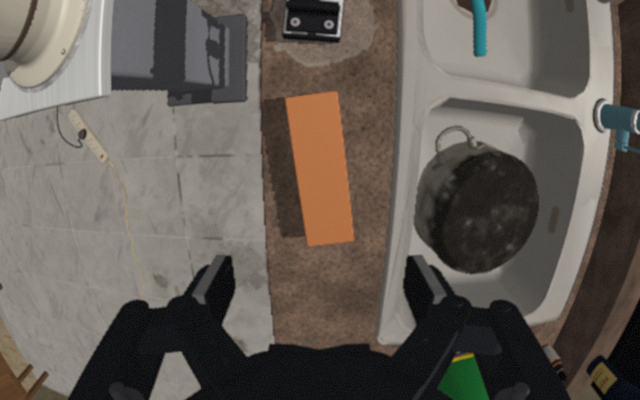

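The wrist view shows the whole stone, with corners near (286,97), (338,92), (354,241) and (307,246). The fixed jaw end of the holder is at the top, near (310,20). Next I'll look from further along +y.

```bash
cat > s.py <<'E'
from h import *
import sys
n=sys.argv[1];i,im=snap("wrist",n+".png");np.save(n+".npy",i["extrinsics"])
E
python3 drive.py '[{"dx": 0.1333, "finger_gap": 0.085}, {"dx": 0.2667, "finger_gap": 0.085}, {"dx": 0.2667, "finger_gap": 0.085}, {"dx": 0.2667, "finger_gap": 0.085}]'|head -2; python3 s.py w2
python3 drive.py '[{"dx": 0.1333, "finger_gap": 0.085}, {"dx": 0.2667, "finger_gap": 0.085}, {"dx": 0.4, "finger_gap": 0.085}, {"dx": 0.4, "finger_gap": 0.085}, {"dx": 0.4, "finger_gap": 0.085}]'|head -2; python3 s.py w3
python3 drive.py '[{"dx": 0.1333, "finger_gap": 0.085}, {"dx": 0.2667, "finger_gap": 0.085}, {"dx": 0.4, "finger_gap": 0.085}, {"dx": 0.4, "finger_gap": 0.085}, {"dx": 0.4, "finger_gap": 0.085}]'; python3 s.py w4
python3 - <<'E'
from h import *
cv2.imwrite("pics/w34.png",np.hstack([cv2.imread("pics/w3.png")[:,120:520],cv2.imread("pics/w4.png")[:,120:520]]))
E
```

```text
time: 1.48
ee_pos: [0.4592, -0.1894, 0.2567]
time: 1.95
ee_pos: [0.459, -0.0698, 0.2564]
time: 2.42
ee_pos: [0.4586, 0.0498, 0.256]
tcp_rot: [-180.0, 0.0, 90.4]
wrist_force: [-0.5, 0.3, 0.3]
opening: 0.0851
grasp_force: 0.0
```

View pics/w34.png

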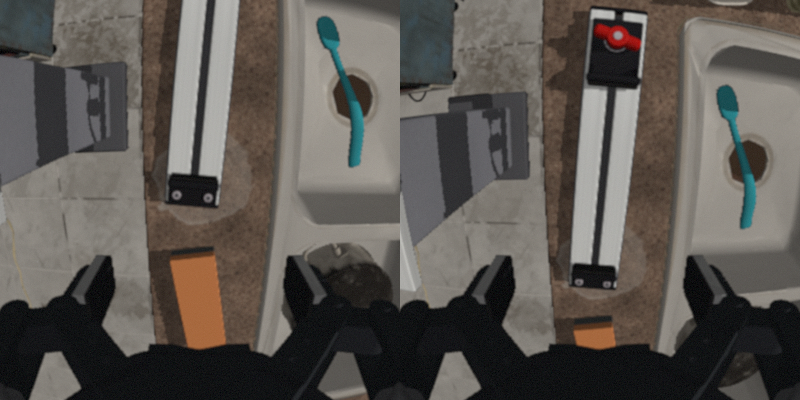

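The left panel (w3) shows the fixed jaw at about (192,190) and the stone below it. The right panel (w4) shows the whole holder: fixed jaw at (594,276), sliding jaw upright at (613,80), red knob at (617,38). I'll take one more view nearer the knob, then measure.

In the tool's units: 0.1 m / 0.3 = 0.3333, 0.08 m / 0.3 = 0.2667.

```bash
python3 drive.py '[{"dx": 0.1333, "finger_gap": 0.085}, {"dx": 0.2667, "finger_gap": 0.085}, {"dx": 0.3333, "finger_gap": 0.085}, {"dx": 0.3333, "finger_gap": 0.085}, {"dx": 0.3333, "finger_gap": 0.085}]'; python3 s.py w5
cat > m.py <<'E'
from h import *
K=bot.camera_info("wrist")["mtx"]
def inf(n):return {"mtx":K,"extrinsics":np.load(n+".npy")}
def corners(n):
    # stone top's corners, ordered
    c=max(big(orange(cv2.imread(f"pics/{n}.png"))),key=cv2.contourArea)
    q=cv2.approxPolyDP(c,.03*cv2.arcLength(c,True),True)[:,0].astype(float)
    return q[np.lexsort((q[:,0],np.round(q[:,1]/30)))]
E
python3 - <<'E'
from m import *
a,b=corners("w1"),corners("w2");print(a,b)
if len(a)==len(b)==4:
    A=[ray(inf("w1"),p,True) for p in a];B=[ray(inf("w2"),p,True) for p in b]
    P=np.array([tri([(x[0],x[1][0]),(y[0],y[1][0])]) for x,y in zip(A,B)]);print("tri",P.round(4).tolist(),P.mean(0))
for n,q in(("w1",a),("w2",b)):
    P=plane(inf(n),q,.03,True);print(n,P[:,:2].round(4).tolist(),P.mean(0).round(4))
    m=(P[0]+P[1]-P[2]-P[3])/2;print("yaw dir",np.degrees(np.arctan2(-m[0],m[1])),"len",np.linalg.norm(m))
# bar edges
for n,r0,r1 in(("w3",60,165),("w4",95,255),("w5",150,270)):
    im=cv2.imread(f"pics/{n}.png");h=cv2.cvtColor(im,cv2.COLOR_BGR2HSV)
    m=((h[...,1]<50)&(h[...,2]>110)).astype(np.uint8)
    L=[];Rr=[]
    for v in range(r0,r1,3):
        u=np.flatnonzero(m[v,270:380])+270
        if len(u)>10:L.append((u[0]-.5,v));Rr.append((u[-1]+.5,v))
    L=plane(inf(n),L,.018,True);Q=plane(inf(n),Rr,.018,True)
    pl=np.polyfit(L[:,1],L[:,0],1);pr=np.polyfit(Q[:,1],Q[:,0],1)
    print(n,"L",pl,"R",pr,"width",np.polyval(pr,.06)-np.polyval(pl,.06),"res",np.std(L[:,0]-np.polyval(pl,L[:,1])),np.std(Q[:,0]-np.polyval(pr,Q[:,1])))
c3=cv2.resize(cv2.imread("pics/w3.png")[150:220,270:350],None,fx=5,fy=5)
c4=cv2.resize(cv2.imread("pics/w4.png")[0:100,270:390],None,fx=4,fy=4)
c5=cv2.resize(cv2.imread("pics/w5.png")[60:180,270:390],None,fx=4,fy=4)
o=np.zeros((900,900,3),np.uint8);o[:350,:400]=c3;o[:400,410:890]=c4;o[410:890,:480]=c5
o[410:800,490:890]=cv2.resize(cv2.imread("pics/w4.png")[245:299,275:355],(400,390))
cv2.imwrite("pics/mont.png",cv2.resize(o,(600,600)))
E
```

```text
time: 2.88
ee_pos: [0.4582, 0.1487, 0.256]
tcp_rot: [-180.0, 0.0, 90.3]
wrist_force: [0.6, -0.1, 0.2]
opening: 0.0854
grasp_force: 0.0
[[284.  98.]
 [336.  90.]
 [307. 246.]
 [354. 240.]] [[336. 160.]
 [287. 167.]
 [310. 298.]
 [352. 292.]]
tri [[0.4522, -0.1702, 0.1391], [0.4526, -0.169, 0.1483], [0.4467, -0.3588, 0.0336], [0.5039, -0.3536, 0.0268]] [ 0.46388498 -0.26288697  0.08696919]
w1 [[0.4207, -0.1845], [0.4771, -0.1755], [0.4457, -0.3607], [0.5032, -0.3521]] [ 0.4617 -0.2682  0.03  ]
yaw dir 8.25126914979568 len 0.17818485030264744
w2 [[0.4773, -0.1745], [0.422, -0.1829], [0.4475, -0.3613], [0.5038, -0.3513]] [ 0.4627 -0.2675  0.03  ]
yaw dir 8.325764509279965 len 0.17950966180397412
w3 L [0.08343284 0.42650891] R [0.07205192 0.49117551] width 0.06398374886955299 res 0.000336879115413926 0.0011132549186586586
w4 L [0.085045   0.42644791] R [0.08215573 0.4910243 ] width 0.06440303793235858 res 0.0003556156328739156 0.00041186265613268045
w5 L [0.08613659 0.42617143] R [0.01413489 0.49537061] width 0.06487908119952629 res 0.0003702775468962314 0.008357931929128141
```

View pics/mont.png

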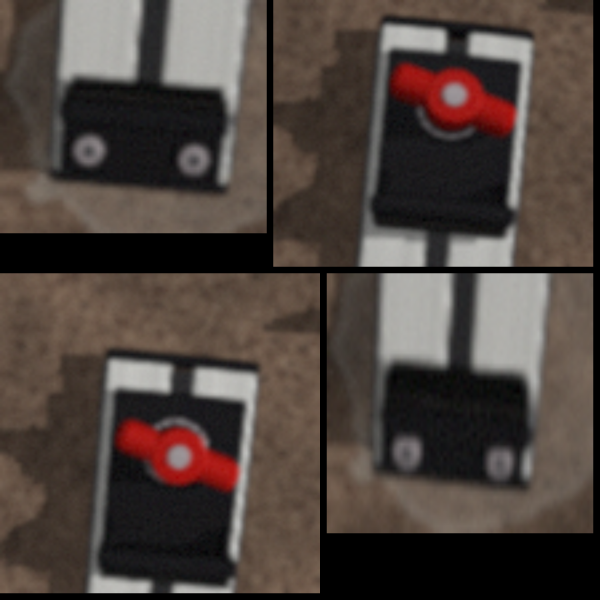

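The montage shows the fixed jaw's face foot at about w3 (313,175.5) and w4 (313,264). The sliding face's foot is near w4 (335,86) and its top edge near w5 (332,174). The knob hub is at w4 (338,35.6) and w5 (336.7,129), with its plate about 72° from the bar.

```bash
python3 - <<'E'
from m import *
def T(*o):return tri([(lambda r:(r[0],r[1][0]))(ray(inf(n),p,True)) for n,p in o]).round(4)
a,b=corners("w1"),corners("w2");b=b[[1,0,2,3]]
P=np.array([T(("w1",x),("w2",y)) for x,y in zip(a,b)]);print("stone top tri",P[:,2],P.mean(0))
print("hub tri",T(("w4",(338.2,35.6)),("w5",(336.7,129))))
print("fixed foot tri",T(("w3",(313.3,175.5)),("w4",(313.4,264))))
print([plane(inf(n),p,.018,True)[0].round(4) for n,p in(("w3",(313.3,175.5)),("w4",(313.4,264)),("w4",(335,86.5)))])
print("slide top edge",plane(inf("w5"),(332,174),.043,True)[0].round(4))
E=[plane(inf(n),p,.018,True)[0] for n,p in(("w3",(312,206)),("w4",(341,8.5)),("w5",(338,91)))];print("ends",np.round(E,4),np.linalg.norm(E[0]-E[1]))
for n in("w4","w5"):
    c=min(big(red(cv2.imread(f"pics/{n}.png")))[:3],key=lambda c:abs(c[:,0,0].mean()-338));c=c[:,0].astype(float)
    Q=plane(inf(n),c,.045,True)[:,:2];r=cv2.minAreaRect(Q.astype(np.float32)*1000);v=cv2.fitLine(Q.astype(np.float32),cv2.DIST_L2,0,.01,.01)[:,0]
    print(n,"red",r,Q.mean(0),"line deg",np.degrees(np.arctan2(v[1],v[0])))
E
```

```text
stone top tri [0.0233 0.0258 0.0336 0.0268] [ 0.46215  -0.268025  0.027375]
hub tri [0.4755 0.2003 0.0487]
fixed foot tri [ 0.4512 -0.0767  0.0147]
[array([ 0.4514, -0.0759,  0.018 ]), array([ 0.4511, -0.0748,  0.018 ]), array([0.4745, 0.1475, 0.018 ])]
slide top edge [0.4712 0.1506 0.043 ]
ends [[ 0.4499 -0.1139  0.018 ]
 [ 0.4806  0.2403  0.018 ]
 [ 0.4777  0.2412  0.018 ]] 0.3555336011465732
w4 red ((474.7781066894531, 200.74351501464844), (24.781709671020508, 48.97545623779297), 83.03219604492188) [0.47504456 0.20048828] line deg -22.543695
w5 red ((474.633544921875, 200.71734619140625), (22.355470657348633, 50.19154739379883), 63.95914077758789) [0.47524048 0.20110118] line deg -22.255123
```

In the tool's units: -0.205 m / 0.3 = -0.6833, -0.164 m / 0.3 = -0.5467.

```bash
python3 drive.py '[{"dx": -0.1367, "finger_gap": 0.085}, {"dx": -0.2733, "finger_gap": 0.085}, {"dx": -0.41, "finger_gap": 0.085}, {"dx": -0.5467, "finger_gap": 0.085}, {"dx": -0.6833, "finger_gap": 0.085}]'|head -2
python3 drive.py '[{"dx": -0.1367, "finger_gap": 0.085}, {"dx": -0.2733, "finger_gap": 0.085}, {"dx": -0.41, "finger_gap": 0.085}, {"dx": -0.5467, "finger_gap": 0.085}, {"dx": -0.6833, "finger_gap": 0.085}]'|head -2
python3 drive.py '[{"dx": -0.0233, "dy": 0.0067, "dz": 0.1, "twist": -0.0389, "finger_gap": 0.085}, {"dx": -0.0233, "dy": 0.0067, "dz": 0.2167, "twist": -0.0444, "finger_gap": 0.085}, {"dx": -0.0233, "dy": 0.0067, "dz": 0.3333, "twist": -0.0444, "finger_gap": 0.085}, {"dx": -0.0233, "dy": 0.0067, "dz": 0.3333, "twist": -0.0444, "finger_gap": 0.085}, {"dx": -0.0233, "dy": 0.0067, "dz": 0.3333, "twist": -0.0444, "finger_gap": 0.085}]'
python3 s.py w6
python3 - <<'E'
from m import *
print(bot.get_obs()["ee_pos"],bot.get_obs()["tcp_rot"])
q=corners("w6");P=plane(inf("w6"),q,.03,True)[:,:2];print(q.tolist(),P.round(4).tolist(),P.mean(0))
E
```

```text
time: 3.35
ee_pos: [0.4579, -0.0589, 0.2566]
time: 3.77
ee_pos: [0.4582, -0.2642, 0.2566]
time: 4.18
ee_pos: [0.4603, -0.268, 0.1555]
tcp_rot: [-179.8, -0.1, 98.2]
wrist_force: [1.5, 0.6, 1.9]
opening: 0.085
grasp_force: 0.0
[ 0.46153473 -0.26815387  0.15778259] [1.79980647e+02 2.67926101e-02 9.82534048e+01]
[[287.0, 91.0], [362.0, 93.0], [291.0, 289.0], [353.0, 292.0]] [[0.4219, -0.1836], [0.4792, -0.1766], [0.4455, -0.3577], [0.5037, -0.3528]] [ 0.46257746 -0.26768815]
```

In the tool's units: 0.127 m / 0.3 = 0.4233, 0.001 m / 0.3 = 0.0033.

```bash
python3 drive.py '[{"dy": 0.0033, "dz": 0.1333, "finger_gap": 0.085}, {"dy": 0.0033, "dz": 0.2667, "finger_gap": 0.085}, {"dy": 0.0033, "dz": 0.35, "finger_gap": 0.085}, {"dy": 0.0033, "dz": 0.4, "finger_gap": 0.085}, {"dy": 0.0033, "dz": 0.4233, "finger_gap": 0.085}]' | head -4
python3 drive.py '[{"finger_gap": 0.085}, {"finger_gap": 0.05}, {"finger_gap": 0.05}, {"finger_gap": 0.05}, {"finger_gap": 0.05}]' 60
python3 drive.py '[{"finger_gap": 0.05}, {"finger_gap": 0.05}, {"finger_gap": 0.05}, {"finger_gap": 0.05}, {"finger_gap": 0.05}]' 60
```

```text
time: 4.65
ee_pos: [0.4635, -0.2674, 0.0299]
tcp_rot: [180.0, 0.0, 98.4]
wrist_force: [-0.6, 0.7, 0.3]
time: 5.07
ee_pos: [0.4642, -0.2677, 0.032]
tcp_rot: [179.9, 0.1, 98.4]
wrist_force: [-2.7, -0.8, 8.5]
opening: 0.0568
grasp_force: 66.3
time: 5.48
ee_pos: [0.4642, -0.2676, 0.032]
tcp_rot: [179.9, 0.2, 98.4]
wrist_force: [-1.6, -0.0, 7.3]
opening: 0.0569
grasp_force: 66.2
```

```bash
python3 drive.py '[{"dz": -0.0333, "finger_gap": 0.05}, {"dz": -0.1, "finger_gap": 0.05}, {"dz": -0.2, "finger_gap": 0.05}, {"dz": -0.2667, "finger_gap": 0.05}]' | tail -5
python3 drive.py '[{"dx": 0.0667, "dy": 0.01, "finger_gap": 0.05}, {"dx": 0.1667, "dy": 0.0233, "finger_gap": 0.05}, {"dx": 0.2833, "dy": 0.04, "finger_gap": 0.05}, {"dx": 0.4, "dy": 0.0567, "finger_gap": 0.05}, {"dx": 0.5167, "dy": 0.0733, "finger_gap": 0.05}]' | head -2
python3 drive.py '[{"dx": 0.1167, "dy": 0.015, "twist": 0.0167, "finger_gap": 0.05}, {"dx": 0.2333, "dy": 0.03, "twist": 0.0333, "finger_gap": 0.05}, {"dx": 0.35, "dy": 0.0467, "twist": 0.05, "finger_gap": 0.05}, {"dx": 0.4167, "dy": 0.0567, "twist": 0.0667, "finger_gap": 0.05}, {"dx": 0.44, "dy": 0.0583, "twist": 0.0722, "finger_gap": 0.05}]' | head -3
python3 drive.py '[{"finger_gap": 0.05}, {"finger_gap": 0.05}, {"finger_gap": 0.05}]'
python3 s.py w7
```

```text
ee_pos: [0.4632, -0.2668, 0.1121]
tcp_rot: [180.0, 0.0, 98.4]
wrist_force: [0.9, -0.6, -5.7]
opening: 0.0568
grasp_force: 66.7
time: 6.23
ee_pos: [0.4619, -0.1089, 0.1101]
time: 6.65
ee_pos: [0.4602, 0.0258, 0.1102]
tcp_rot: [180.0, -0.1, 85.4]
time: 6.9
ee_pos: [0.4605, 0.0224, 0.1096]
tcp_rot: [180.0, 0.0, 85.4]
wrist_force: [0.5, -0.7, -6.4]
opening: 0.0569
grasp_force: 66.5
```

View pics/w7.png

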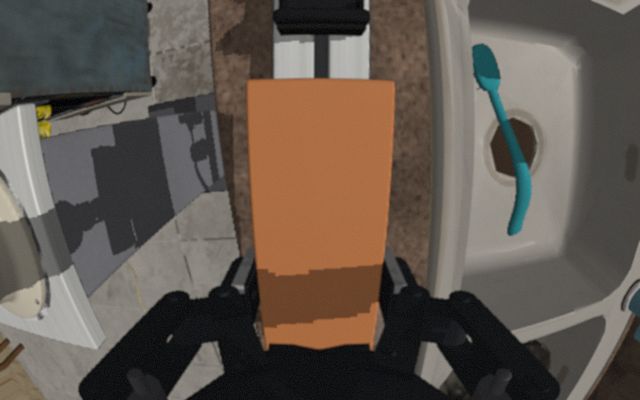

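The stone is held square. Its far edge runs from (248,81) to (395,80), in line with the bar at u=273..371, and the sliding jaw is at (322,20). I'll check the pose in the hand against the bar.

```bash
python3 - <<'E'
from m import *
im=cv2.imread("pics/w7.png");I=inf("w7")
m=orange(im);z=.1076
Q=plane(I,[(248,81),(395,80)],z,True);print("far corners",Q.round(4).tolist())
L=[];Rr=[]
for v in range(110,240,5):
    u=np.flatnonzero(m[v,200:450])+200;L.append((u[0]-.5,v));Rr.append((u[-1]+.5,v))
L=plane(I,L,z,True);Rr=plane(I,Rr,z,True)
pl=np.polyfit(L[:,1],L[:,0],1);pr=np.polyfit(Rr[:,1],Rr[:,0],1);print(pl,pr,"stone x at .022",(np.polyval(pl,.022)+np.polyval(pr,.022))/2, "width",np.polyval(pr,.05)-np.polyval(pl,.05))
h=cv2.cvtColor(im,cv2.COLOR_BGR2HSV);w=((h[...,1]<50)&(h[...,2]>110))
B=[]
for v in range(42,74,4):
    u=np.flatnonzero(w[v,255:390])+255;B.append((u[0]-.5,v,u[-1]+.5))
B=np.array(B);a=plane(I,B[:,:2],.018,True);b=plane(I,B[:,[2,1]],.018,True);c=(a+b)/2
print("bar mid",c[:,:2].round(4).tolist(),"pred",(.4587+.0836*c[:,1]).round(4))
E
```

```text
far corners [[0.4398, 0.1128, 0.1076], [0.4954, 0.1088, 0.1076]]
[0.08535136 0.42889341] [0.08445683 0.48652659] stone x at .022 0.45957788570655767 width 0.057588453470314716
bar mid [[0.4712, 0.1431], [0.4706, 0.1404], [0.4704, 0.1376], [0.4702, 0.1348], [0.4699, 0.1321], [0.4697, 0.1293], [0.4695, 0.1266], [0.4693, 0.1239]] pred [0.4707 0.4704 0.4702 0.47   0.4697 0.4695 0.4693 0.4691]
```

In the tool's units: 0.0595 m / 0.3 = 0.1983, 0.058 m / 0.3 = 0.1933.

```bash
python3 drive.py '[{"dz": 0.1, "finger_gap": 0.05}, {"dz": 0.15, "finger_gap": 0.05}, {"dz": 0.18, "finger_gap": 0.05}, {"dz": 0.1933, "finger_gap": 0.05}, {"dz": 0.1983, "finger_gap": 0.05}]'
python3 drive.py '[{"finger_gap": 0.05}, {"finger_gap": 0.065}, {"finger_gap": 0.075}, {"finger_gap": 0.08}, {"finger_gap": 0.08}]'
python3 drive.py '[{"finger_gap": 0.08}, {"dz": -0.1, "finger_gap": 0.08}, {"dz": -0.2333, "finger_gap": 0.08}, {"dz": -0.3667, "finger_gap": 0.08}, {"dz": -0.4, "finger_gap": 0.08}]' 
python3 s.py w8
python3 - <<'E'
from m import *
q=corners("w8");P=plane(inf("w8"),q,.048,True)[:,:2];print(q.tolist(),P.round(4).tolist(),P.mean(0))
E
```

```text
time: 7.37
ee_pos: [0.4603, 0.0223, 0.0501]
tcp_rot: [-180.0, 0.0, 85.3]
wrist_force: [-2.7, 0.1, -1.3]
opening: 0.0569
grasp_force: 67.5
time: 7.78
ee_pos: [0.4611, 0.0229, 0.0507]
tcp_rot: [179.9, -0.0, 85.4]
wrist_force: [0.7, 0.2, 0.1]
opening: 0.0802
grasp_force: 0.0
time: 8.2
ee_pos: [0.4622, 0.023, 0.1761]
tcp_rot: [179.6, -0.1, 85.4]
wrist_force: [-0.0, 0.9, -0.2]
opening: 0.0802
grasp_force: 0.0
[[280.0, 92.0], [354.0, 93.0], [286.0, 289.0], [344.0, 290.0]] [[0.439, 0.1133], [0.4963, 0.1078], [0.424, -0.063], [0.4787, -0.0686]] [0.45948882 0.02236391]
```

In the tool's units: 0.179 m / 0.3 = 0.5967, 0.036 m / 0.3 = 0.12, -35 degrees / 180 = -0.1944.

```bash
python3 drive.py '[{"dx": 0.12, "twist": -0.0389, "finger_gap": 0.035}, {"dx": 0.24, "twist": -0.0778, "finger_gap": 0.035}, {"dx": 0.36, "twist": -0.1167, "finger_gap": 0.035}, {"dx": 0.48, "twist": -0.1556, "finger_gap": 0.035}, {"dx": 0.5967, "twist": -0.1944, "finger_gap": 0.035}]' | head -3
python3 drive.py '[{"twist": -0.0389, "finger_gap": 0.035}, {"dz": 0.0333, "twist": -0.0778, "finger_gap": 0.035}, {"dz": 0.0667, "twist": -0.1167, "finger_gap": 0.035}, {"dz": 0.1, "twist": -0.1556, "finger_gap": 0.035}, {"dz": 0.1, "twist": -0.1944, "finger_gap": 0.035}]' |head -3
python3 drive.py '[{"twist": -0.0111, "finger_gap": 0.035}, {"twist": -0.0111, "finger_gap": 0.035}, {"twist": -0.0111, "finger_gap": 0.035}]'
python3 s.py w9
python3 - <<'E'
from m import *
print(bot.get_obs()["ee_pos"],bot.get_obs()["tcp_rot"])
im=cv2.imread("pics/w9.png");I=inf("w9")
for c in big(red(im))[:2]:
    c=c[:,0].astype(float);Q=plane(I,c,.045,True)[:,:2];v=cv2.fitLine(Q.astype(np.float32),cv2.DIST_L2,0,.01,.01)[:,0]
    print(c.mean(0),cv2.minAreaRect(Q.astype(np.float32)*1000),Q.mean(0),np.degrees(np.arctan2(v[1],v[0])))
E
```

```text
time: 8.67
ee_pos: [0.4747, 0.203, 0.1691]
tcp_rot: [-180.0, -0.0, 120.7]
time: 9.08
ee_pos: [0.474, 0.2011, 0.1369]
tcp_rot: [-179.9, -0.1, 155.7]
time: 9.33
ee_pos: [0.4748, 0.2013, 0.1393]
tcp_rot: [-180.0, -0.0, 157.3]
wrist_force: [-0.1, 0.6, 1.0]
opening: 0.0351
grasp_force: 0.0
[0.47487012 0.20127174 0.13944645] [-1.79989659e+02 -1.19190336e-02  1.57264116e+02]
[319.17197452 212.50955414] ((473.61480712890625, 201.2293243408203), (23.1749324798584, 53.41367721557617), 81.37757110595703) [0.47311641 0.2021116 ] -20.873991
```

View pics/w9.png

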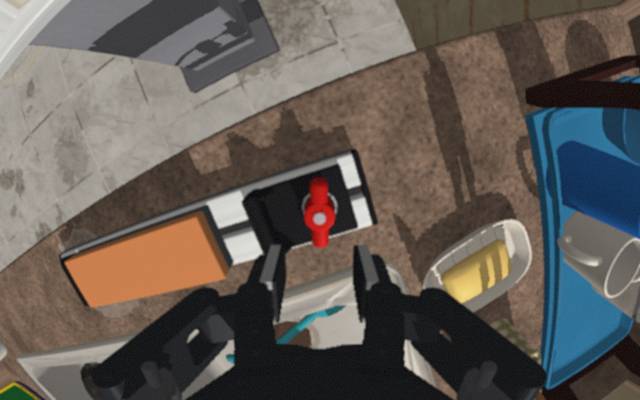

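The red knob is at (319,212), with its plate upright in the image, so it lines up with the tool's x axis and lies between the fingers. The stone lies on the bar. I'll descend and grip.

In the tool's units: 0.083 m / 0.3 = 0.2767, 0.08 m / 0.3 = 0.2667, 1 degrees / 180 = 0.0056.

```bash
python3 drive.py '[{"dz": 0.1, "twist": 0.0056, "finger_gap": 0.035}, {"dz": 0.1833, "twist": 0.0056, "finger_gap": 0.035}, {"dz": 0.2433, "twist": 0.0056, "finger_gap": 0.035}, {"dz": 0.2667, "twist": 0.0056, "finger_gap": 0.035}, {"dz": 0.2767, "twist": 0.0056, "finger_gap": 0.035}]'
python3 drive.py '[{"finger_gap": 0.02}, {"finger_gap": 0.005}, {"finger_gap": 0.005}, {"finger_gap": 0.005}, {"finger_gap": 0.005}]' 40
python3 drive.py '[{"finger_gap": 0.005}, {"finger_gap": 0.005}, {"finger_gap": 0.005}]' 40
```

```text
time: 9.8
ee_pos: [0.4743, 0.201, 0.0555]
tcp_rot: [-179.9, -0.1, 156.3]
wrist_force: [-1.1, -0.9, -0.1]
opening: 0.0349
grasp_force: 0.0
time: 10.22
ee_pos: [0.4754, 0.2015, 0.0579]
tcp_rot: [179.9, 0.1, 156.4]
wrist_force: [-1.0, 0.4, 5.3]
opening: 0.012
grasp_force: 41.8
time: 10.47
ee_pos: [0.4754, 0.2015, 0.0579]
tcp_rot: [179.9, 0.1, 156.4]
wrist_force: [-1.4, 0.2, 7.2]
opening: 0.0121
grasp_force: 42.0
```

In the tool's units: -0.0331 m / 0.3 = -0.1103, -0.0284 m / 0.3 = -0.0947.

```bash
python3 drive.py '[{"dz": -0.0067, "finger_gap": 0.005}, {"dx": -0.01, "dy": -0.0317, "dz": -0.0067, "finger_gap": 0.005}, {"dx": -0.0217, "dy": -0.0633, "dz": -0.0067, "finger_gap": 0.005}, {"dx": -0.0323, "dy": -0.0947, "dz": -0.0067, "finger_gap": 0.005}, {"dx": -0.0377, "dy": -0.1103, "dz": -0.0067, "finger_gap": 0.005}]' 
python3 drive.py '[{"finger_gap": 0.005}, {"dx": -0.0033, "dy": -0.0093, "finger_gap": 0.005}, {"dx": -0.0063, "dy": -0.019, "finger_gap": 0.005}, {"dx": -0.0087, "dy": -0.0253, "finger_gap": 0.005}, {"dx": -0.0087, "dy": -0.0253, "finger_gap": 0.005}]'
python3 drive.py '[{"dx": -0.0017, "dy": -0.0047, "finger_gap": 0.005}, {"dx": -0.0033, "dy": -0.0093, "finger_gap": 0.005}, {"dx": -0.0033, "dy": -0.0093, "finger_gap": 0.005}, {"dx": -0.0033, "dy": -0.0093, "finger_gap": 0.005}]'
```

```text
time: 10.88
ee_pos: [0.4724, 0.1655, 0.0583]
tcp_rot: [-180.0, 0.0, 156.3]
wrist_force: [5.9, 0.4, -9.1]
opening: 0.012
grasp_force: 40.3
time: 11.3
ee_pos: [0.4719, 0.1596, 0.0583]
tcp_rot: [179.8, -0.0, 156.4]
wrist_force: [4.9, 11.5, -10.6]
opening: 0.0124
grasp_force: 40.0
time: 11.63
ee_pos: [0.4719, 0.1592, 0.0584]
tcp_rot: [179.5, -0.1, 156.5]
wrist_force: [7.5, 25.4, -14.7]
opening: 0.0118
grasp_force: 39.7
```

```bash
python3 s.py w10; python3 - <<'E'
from m import *
q=corners("w10");P=plane(inf("w10"),q,.048,True)[:,:2];print(q.tolist(),P.round(4).tolist(),P.mean(0))
cv2.imwrite("pics/w10c.png",cv2.resize(cv2.imread("pics/w10.png")[150:400,0:340],None,fx=2.3,fy=2.3))
E
```

```text
[[203.0, 244.0], [30.0, 305.0], [224.0, 287.0], [69.0, 359.0], [111.0, 357.0]] [[0.4343, 0.1156], [0.425, -0.0682], [0.4593, 0.1128], [0.4807, -0.0715], [0.4856, -0.0105]] [0.45695479 0.01563686]
```

View pics/w10c.png

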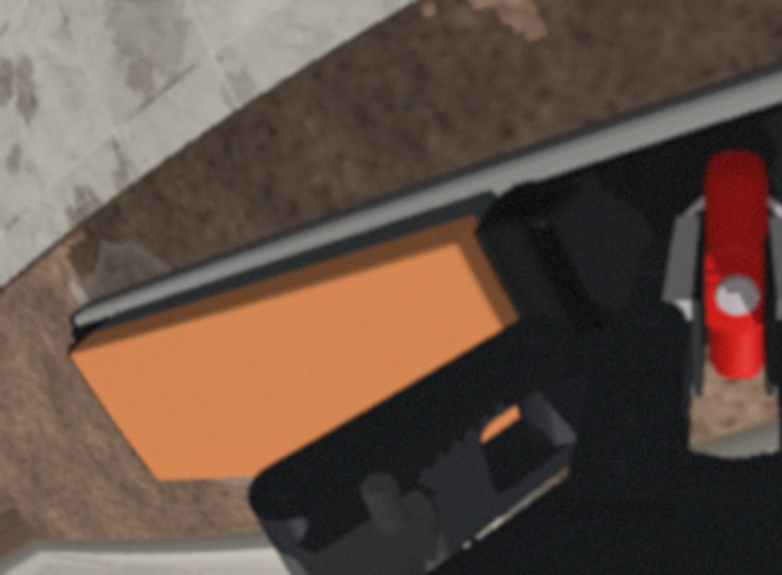

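The sliding jaw sits flush against the stone's end, at crop (490,260). The hub at y≈0.158 matches the snug position expected from the fixed face (0.1577). Pushing further only raised the force, to 25 N. Now I'll turn clockwise.

In the tool's units: 35 degrees / 180 = 0.1944.

```bash
python3 drive.py '[{"twist": 0.0389, "finger_gap": 0.005}, {"twist": 0.0778, "finger_gap": 0.005}, {"twist": 0.1167, "finger_gap": 0.005}, {"twist": 0.1556, "finger_gap": 0.005}, {"twist": 0.1944, "finger_gap": 0.005}]' 60
python3 drive.py '[{"twist": 0.0333, "finger_gap": 0.005}, {"twist": 0.0667, "finger_gap": 0.005}, {"twist": 0.1, "finger_gap": 0.005}, {"twist": 0.1333, "finger_gap": 0.005}, {"twist": 0.1667, "finger_gap": 0.005}]' 60
python3 -c "
from h import *;o=bot.get_obs();print(o['torque'],o['q'])"
```

```text
time: 12.1
ee_pos: [0.4722, 0.1596, 0.0585]
tcp_rot: [179.6, -0.4, 121.2]
wrist_force: [9.4, 27.2, -16.7]
opening: 0.0113
grasp_force: 63.3
time: 12.52
ee_pos: [0.4726, 0.1598, 0.0582]
tcp_rot: [179.8, -0.6, 91.3]
wrist_force: [12.1, 29.3, -22.5]
opening: 0.0109
grasp_force: 62.6
[ 5.85107868 -2.50531194  0.19786668] [ 18.42737491  -1.35290101 -18.39328588  72.64676578   0.49162311
 107.16822229]
```

In the tool's units: 0.001 m / 0.3 = 0.0033, 8 degrees / 180 = 0.0444.

```bash
python3 drive.py '[{"dz": 0.0033, "twist": 0.0167, "finger_gap": 0.005}, {"dz": 0.0033, "twist": 0.0333, "finger_gap": 0.005}, {"dz": 0.0033, "twist": 0.0444, "finger_gap": 0.005}, {"dz": 0.0033, "twist": 0.0444, "finger_gap": 0.005}]' 60
python3 -c "
from h import *;o=bot.get_obs();print(o['torque'])"
python3 s.py w11;python3 - <<'E'
from m import *
im=cv2.imread("pics/w11.png")
cv2.imwrite("pics/w11c.png",im[100:400,120:520])
E
```

```text
time: 12.85
ee_pos: [0.4728, 0.1599, 0.058]
tcp_rot: [179.9, -0.6, 83.5]
wrist_force: [9.3, 27.8, -14.6]
opening: 0.0112
grasp_force: 64.0
[ 5.60863207 -1.9204935   0.57079206]
```

View pics/w11c.png

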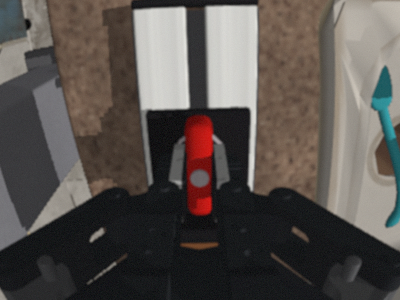

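The plate now lies along the bar, and the torque jumped to 0.57 N m, so it is at the end stop. I'll release and retreat.

In the tool's units: 0.0025 m / 0.3 = 0.0083, 0.002 m / 0.3 = 0.0067, -1 degrees / 180 = -0.0056.

```bash
python3 drive.py '[{"dx": 0.0033, "finger_gap": 0.005}, {"dx": 0.0067, "twist": -0.0056, "finger_gap": 0.005}, {"dx": 0.0083, "twist": -0.0056, "finger_gap": 0.03}, {"dx": 0.0083, "twist": -0.0056, "finger_gap": 0.035}, {"dx": 0.0083, "twist": -0.0056, "finger_gap": 0.035}]' | tail -3
python3 drive.py '[{"finger_gap": 0.035}, {"dz": -0.0667, "finger_gap": 0.035}, {"dz": -0.2, "finger_gap": 0.035}, {"dz": -0.3333, "finger_gap": 0.035}, {"dz": -0.4667, "finger_gap": 0.035}]' | head -2
python3 drive.py '[{"dx": -0.1333, "dz": -0.0667, "finger_gap": 0.035}, {"dx": -0.25, "dz": -0.1, "finger_gap": 0.035}, {"dx": -0.3667, "dz": -0.1, "finger_gap": 0.035}, {"dx": -0.3667, "dz": -0.1, "finger_gap": 0.035}, {"dx": -0.3667, "dz": -0.1, "finger_gap": 0.035}]'
python3 s.py w12;python3 - <<'E'
from m import *
I=inf("w12");q=corners("w12");P=plane(I,q,.048,True)[:,:2];print(q.tolist(),P.round(4).tolist(),P.mean(0))
im=cv2.imread("pics/w12.png")
for c in big(red(im))[:2]:
    c=c[:,0].astype(float);Q=plane(I,c,.045,True)[:,:2];v=cv2.fitLine(Q.astype(np.float32),cv2.DIST_L2,0,.01,.01)[:,0]
    print(c.mean(0),len(c),Q.mean(0),np.degrees(np.arctan2(v[1],v[0])))
cv2.imwrite("pics/w12c.png",cv2.resize(im[20:320,240:420],None,fx=2,fy=2))
E
```

```text
wrist_force: [-0.2, 0.1, 0.1]
opening: 0.0348
grasp_force: 0.0
time: 13.73
ee_pos: [0.4709, 0.1574, 0.1994]
time: 14.15
ee_pos: [0.4606, 0.0468, 0.2283]
tcp_rot: [179.9, -0.0, 84.2]
wrist_force: [0.0, 0.8, -0.1]
opening: 0.0347
grasp_force: 0.0
[[293.0, 123.0], [350.0, 124.0], [298.0, 284.0], [347.0, 284.0]] [[0.4411, 0.1088], [0.495, 0.1025], [0.4241, -0.068], [0.4795, -0.0738]] [0.45993524 0.01736753]
[319.77118644  67.88983051] 118 [0.47182566 0.15916512] 85.704704
```

View pics/w12c.png

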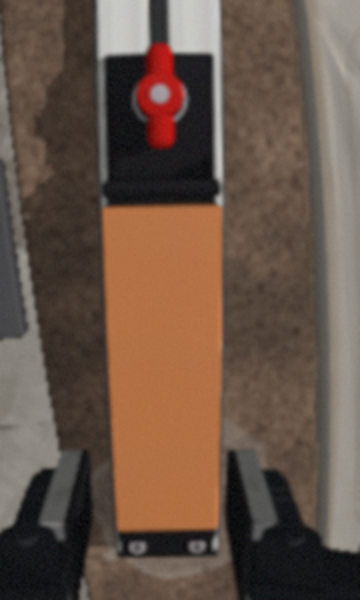

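The stone is square and centred, the knob lies along the bar (85.7° against the bar's 85.2°), and the sliding jaw is flush. To check the fixed end I'll look straight down at it.

The manual's scale: shifts go in shares of 300 mm and turns go in shares of 180 degrees. Converting my numbers, -0.2 m / 0.3 = -0.6667, -0.08 m / 0.3 = -0.2667.

```bash
python3 drive.py '[{"dx": -0.1333, "finger_gap": 0.035}, {"dx": -0.2667, "finger_gap": 0.035}, {"dx": -0.4, "finger_gap": 0.035}, {"dx": -0.5333, "finger_gap": 0.035}, {"dx": -0.6667, "finger_gap": 0.035}]' | head -2
python3 drive.py '[{"dz": 0.1, "finger_gap": 0.035}, {"dz": 0.2, "finger_gap": 0.035}, {"dz": 0.2667, "finger_gap": 0.035}, {"dz": 0.2667, "finger_gap": 0.035}, {"dz": 0.2667, "finger_gap": 0.035}]' |head -2
python3 s.py w13;python3 - <<'E'
from m import *
I=inf("w13");print(I["extrinsics"][:3,3])
q=corners("w13");P=plane(I,q,.048,True)[:,:2];print(q.tolist(),P.round(4).tolist())
im=cv2.imread("pics/w13.png");b=q[q[:,1].argsort()[-2:]].mean(0).astype(int);print(b)
cv2.imwrite("pics/w13c.png",cv2.resize(im[max(b[1]-50,0):b[1]+70,b[0]-80:b[0]+80],None,fx=5,fy=5))
E
```

```text
time: 14.62
ee_pos: [0.4409, -0.1512, 0.2275]
time: 15.03
ee_pos: [0.4407, -0.1496, 0.1472]
[ 0.44783323 -0.07039488  0.26337178]
[[284.0, 0.0], [367.0, 0.0], [286.0, 106.0], [368.0, 105.0]] [[0.4304, 0.006], [0.4874, 0.001], [0.4244, -0.0705], [0.4807, -0.075]]
[327 105]
```

View pics/w13c.png

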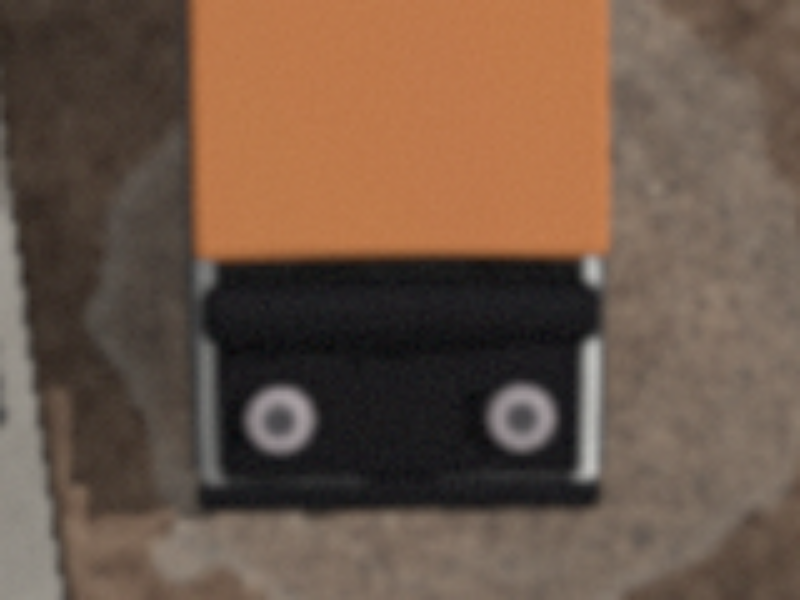

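Seen from straight above, the orange end meets the black rubber face at crop row ~258 with no strip of bar showing between them, so there is no gap. I'm handing in.

```bash
python3 -c "
from workcell import bot
print(bot.job_done())"
```

```text
the job is handed in; nothing more can be done
None
```

The job is handed in, with no verdict returned: the camera showed the whetstone centred, orange side up and snug between both jaws, and I turned the wing knob clockwise to its tight stop, let go and touched nothing else.

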